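# Close the dough sheeter's rolls by one turn of the hand wheel

## Robot

A 6-joint arm with a two-finger parallel gripper is mounted at the origin on the work surface. World frame = base frame: x ahead of the robot, y to its left, z up, the work surface at z = 0. Lengths are in mm, angles in rad, forces in N, time in s.
With the tool pointing down it reaches from about 300 to 775 mm from the base axis. Payload 14.6 kg.
Tool frame: the origin (TCP) lies between the finger pads; the fingertips stand 19 mm ahead of it and the grasp point (between the pads) is the TCP (manip.tcp_to_tips is the distance from the TCP to the fingertips, in mm); x points along the fingers, z is the direction in which the jaws open and shut, and the axes are right-handed (so a half turn about x gives the same grasp; the last joint's range is limited). The gripper opens to 94 mm and grips with 3 to 60 N. Pads are 16 mm wide; open, the fingers measure 119 mm over their backs; the gripper's body (75 mm by 177 mm) begins 78 mm behind the grasp point.
Start: joints at [-1.221, 0.3, 1.521, -0, 1.321, -0.067], TCP at [222.652, -502.907, 196.246] pointing down, gripper open.
Joint ranges: [-3.03, 3.03], [-0.79, 2.21], [0.23, 2.52], [-1.04, 4.18], [0, 3.07], [-2.55, 2.55]. Speed limits (rad/s): [2.22, 2.22, 2.57, 3.14, 3.14, 3.14].

## Interface

Orientations are given as [roll, pitch, yaw] about the fixed x, y, z axes, in that order (R = Rz(yaw) Ry(pitch) Rx(roll)).
In Python, from cell import manip gives the robot as it stands.
- The arm moves only by the tool jog_arm, never from a script. Its argument "moves" is a list that holds one entry, the list of rows, each a list of 6 numbers: the shift along the world's x, y, z in mm, then the turn, a rotation vector about the world's x, y, z in degrees. In form: [[[dx, dy, dz, wx, wy, wz], ...]]. A call has 1 to 5 rows; each row shifts and turns the pose as measured when the row begins; what a row does not reach is not made up. A row lasts 1/10 s, in which the tool goes at most 50 mm and 8.59 degrees, less where a joint would pass 70% of its speed; a pose out of reach is approached as far as the arm can. A call is refused whole if a number of a shift passes 50 or a number of a turn 8.59, either way. A call with a gripper value outside its range is refused whole. "gripper" is the opening, from -1 (shut) to 1 (fully open), set as the call begins (left out, the last holds). The fingers move at their own pace and stop on an object; "squeeze" is the grip in N (left out, the last holds). Time passes only in rows, so rows that do not move let the fingers close. It gives the time, the measured TCP pose, the force and the opening at its end, in the units of the state.
- manip.read_state(): the state, without advancing time (a new reading comes with each control period).
- manip.camera(name): name is "side" or "top"; returns (picture, depth): 384x512x3 uint8, blue, green, red; 384x512 float32, mm along the optical axis (not along the pixel's ray), 0 where there is no reading.
- manip.camera_params(name): a dict with "fx", "fy", "cx", "cy" (pixels), "dist" ([k1, k2, p1, p2, k3] as OpenCV has them; the pictures are not rectified), "rvec" (rotation vector, rad) and "tvec" (3), from world to camera coordinates, as OpenCV has them. Camera axes: x right, y down, z forward; pixel columns grow to the right and rows downward; lengths in mm; the calibration is good to about 2 mm. A picture is of the moment at which its call begins. camera_params takes no time and is no camera call.
- manip.sign_off(): hands the job in, once; it reports no verdict.
The state is a dict: "clock": time; "joints": joint angles; "qd": joint speeds; "effort": joint torques, N m; "eef_pos": TCP position; "eef_rot": TCP orientation; "wrist_force": force on the tool from outside, world axes, zero at the start; "moment": the same for the moment, N m; "finger_gap": finger opening in mm.
Only numpy, scipy, OpenCV 4.12 (cv2) and the standard library are available. Lean on these libraries where they do the work, as an engineer would, in place of code of your own. Each camera call takes 0.05 s, during which the arm holds its last target. There are 200 camera calls.

## Task

Set the bench dough sheeter for its next pass: with your fingertips, push the hand wheel on top of the machine round by its upright handle through exactly one full turn, clockwise as seen from above, so that the handle ends where it started and the rolls have closed by one turn of the screw. Only push the handle, never take it between the fingers, and finish with the hand clear of everything. Leave the drive crank on the machine's side and the things lying around where they are.

Things in the scene. Friction and masses are not known exactly. Their poses are not given: they have to be found in the camera images.
- sheeter: White bench dough sheeter, fixed, level: two steel rolls along its y axis, steel feed boards on its x sides (285 mm wide, tops at 105 mm, reaching 187 mm from the middle), white crossbeam above (150 mm in x, 380 mm in y, top at 208 mm), drive crank on its -y side. Origin: centre of its underside, on the counter, straight below the hand wheel's axis; z up.
- wheel_centre (a point): Top centre of the hand wheel's hub, on the wheel's upright axis, 246 mm above the counter. Level aluminium wheel on top of the sheeter: three spokes, round rim 156 mm in diameter outside, 16 mm thick, rim top at 240 mm. Only the wheel's own handle stands higher than this point.
- wheel_handle: Upright black handle on the hand wheel's rim at the end of a spoke: slightly barrel-shaped sleeve, 60 mm high, 25 mm in diameter in the middle (21 mm at its ends), its axis 70 mm from the wheel's axis, spinning freely on its own pin. Origin: its middle, on its axis, 272 mm above the counter; its top is at 302 mm, its foot at 242 mm.
- gap_wheel (a joint): Angle of the hand wheel, rad. At 0 the handle is on the sheeter's -x side of the axis; grows clockwise seen from above, lowering the upper roll 4 mm a turn. Starts between -1.4 and 1.4; free travel -2.0 to 15.7. Turns stiffly (about 5 N at the handle) and stays where it is left, no springing back or coasting.
- crank_handle (a point): Middle of the black grip of the drive crank (not to be touched): 75 mm long, 25 mm in diameter, lying level along the sheeter's y axis, outside the machine's -y side, on a flat steel arm 90 mm long.
- flour_dredger: Loose steel flour shaker, round, 72 mm in diameter and 116 mm high, standing on the counter at the sheeter's +y side. Origin: centre of its underside.
- pastry_ring: Loose thin steel ring cutter, 80 mm in diameter and 45 mm high, lying on the sheeter's feed board on the -x side. Origin: centre of its underside.
- bench_brush: Loose wooden bench brush, 250 mm long (along its x), 42 mm wide, 40 mm high, lying on the counter by the sheeter. Origin: near the middle of its length, at its underside.

How it is judged (in metres and radians):
On the way, in this order (a step that is already met when the one before it is completed fails the run):
1. the wheel is pushed clockwise by its handle through the first quarter (contact force between the fingers and wheel_handle above 0.5 N and value of joint gap_wheel above -0.2 rad and distance of wheel_handle from where it was at the start of the episode above 0.085 m).
2. the handle is pushed past the far side of its circle, half a turn on (contact force between the fingers and wheel_handle above 0.5 N and value of joint gap_wheel above 1 rad and distance of wheel_handle from where it was at the start of the episode above 0.13 m).
At the end, for the whole second after the job is handed in: The hand wheel stands still one full turn clockwise of where it started, within 10 degrees (its handle within 12.2 mm of its starting place); the crank and the loose things are within 20 mm of where they were (distance of wheel_handle from where it was at the start of the episode below 0.0122 m and value of joint gap_wheel between 4.6 and 8 rad and velocity of joint gap_wheel between -0.05 and 0.05 rad/s and distance of each of flour_dredger, pastry_ring, bench_brush, crank_handle from where it was at the start of the episode below 0.02 m); the robot touches nothing.
It fails at once if the handle was taken between the fingers instead of being pushed (horizontal distance between the grasp point and wheel_handle below 0.014 m and z of the grasp point in the frame of sheeter below 0.302 m).
It fails at once if the wheel was turned far past one turn (value of joint gap_wheel above 8.4 rad).
It fails at once if the wheel was turned the wrong way (value of joint gap_wheel below -1.8 rad).
It fails at once if the drive crank was moved (distance of crank_handle from where it was at the start of the episode above 0.03 m).
It fails at once if a bystander was lifted, pushed away or knocked over (distance of any of flour_dredger, pastry_ring, bench_brush from where it was at the start of the episode above 0.03 m or angle between flour_dredger's own z axis and vertical above 0.5 rad).
It also fails if it takes over 48 s, if anything falls off the work surface, if the arm or the gripper's body presses on something with over 40 N, if the wrist force passes 120 N, or if a joint passes its speed limit or range.

## Working session

There is one attempt and no reset: what is moved stays moved. The work goes in short steps, Python scripts to look and compute and a tool call to move; the robot and the scene stay as the last step left them, time stands still between calls to the robot, and variables do not carry over. Pictures are saved under pics/ and viewed, about 8 in all and at most 12, crops included, and the job is handed in when it is done.

Besides the shell and the picture viewer there is one more tool, called after "Request:" as name(argument=value, ...) on one line, values as JSON. jog_arm: Moves the arm, as the interface text tells. Its arguments: {"type":"object","properties":{"moves":{"type":"array","items":{"type":"array","items":{"type":"array","items":{"type":"number"}}}},"gripper":{"type":"number"},"squeeze":{"type":"number"}},"required":["moves"]}

```bash
ls; mkdir -p pics; python3 - <<'E'
from cell import manip
import cv2,numpy as np
for n in("side","top"):
    p,d=manip.camera(n); cv2.imwrite(f"pics/{n}0.png",p); np.save(f"pics/{n}0d.npy",d)
    q=manip.camera_params(n); R=cv2.Rodrigues(np.array(q["rvec"],float))[0]; print(n,q["fx"],q["dist"],(-R.T@np.array(q["tvec"]).ravel()).round(),R.round(2).tolist())
print(manip.read_state())
E
cd pics; python3 -c "
import cv2,numpy as np
cv2.imwrite('both.png',cv2.resize(np.vstack([cv2.imread('top0.png'),cv2.imread('side0.png')]),None,fx=.78,fy=.78))"
```

```text
pics
side 365.67275998295656 [0.01939167 0.         0.         0.         0.        ] [103. 634. 716.] [[-0.85, -0.53, 0.01], [-0.33, 0.51, -0.79], [0.41, -0.68, -0.61]]
top 478.0437633123194 [-0.09299335  0.          0.          0.          0.        ] [ 335.   22. 1613.] [[-0.0, -1.0, 0.02], [-1.0, 0.0, -0.09], [0.09, -0.02, -1.0]]
{'clock': 0.1, 'joints': array([-1.22062574e+00,  3.00416893e-01,  1.52149695e+00,  4.35402274e-06,
        1.32071096e+00, -6.66081392e-02]), 'qd': array([-0.00086648, -0.001048  , -0.00255382,  0.00111943, -0.00049937,
        0.00032315]), 'effort': array([ 2.21737464e-03, -5.32644582e+01, -3.53281903e+01,  7.10275839e-02,
        2.35299126e-02, -6.33047534e-05]), 'eef_pos': array([ 222.56140964, -502.69601674,  195.75166346]), 'eef_rot': array([3.07089842, 1.56976417, 1.91687974]), 'wrist_force': array([-1.09728449,  1.14087108,  1.20187957]), 'moment': array([ 0.0047241 , -0.00396826,  0.04765363]), 'finger_gap': 94.14190340123665}
```

View pics/top0.png

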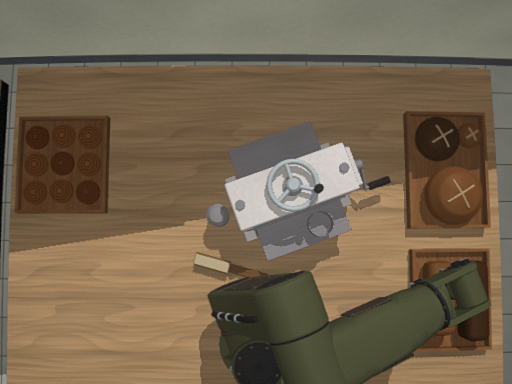

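View pics/side0.png

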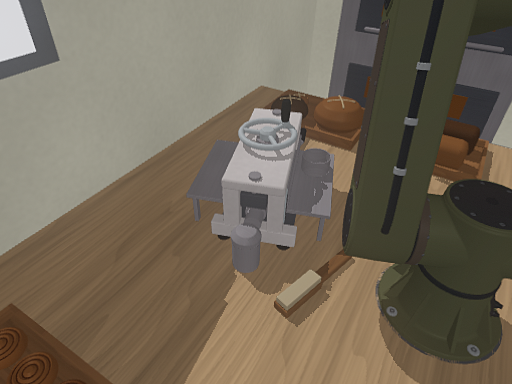

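The top view shows the wheel hub near (292,185), the black handle at (319,188), the crank grip at (378,183), the dredger at (217,214), the ring at (319,223) and the brush around (228,265). The side view shows the handle upright at (285,110). Next I turn these pixels into positions.

```bash
cat > h.py <<'E'
from cell import manip
import cv2,numpy as np
def cam(n):
    q=manip.camera_params(n); K=np.array([[q["fx"],0,q["cx"]],[0,q["fy"],q["cy"]],[0,0,1]])
    return K,np.array(q["dist"],float),cv2.Rodrigues(np.array(q["rvec"],float))[0],np.array(q["tvec"],float).ravel()
def cloud(n,d):
    K,D,R,t=cam(n); v,u=np.mgrid[:384,:512]
    p=cv2.undistortPoints(np.stack([u,v],-1).reshape(-1,1,2).astype(float),K,D).reshape(384,512,2)
    return (np.dstack([p*d[...,None],d])-t)@R
def plane(n,uv,z):
    K,D,R,t=cam(n); p=cv2.undistortPoints(np.array(uv,float).reshape(1,1,2),K,D).ravel()
    r=R.T@np.array([*p,1]);c=-R.T@t
    return c+r*(z-c[2])/r[2]
def handle(n,p,P,c,r=95):
    m=(p.max(2)<70)&(P[...,2]>248)&(P[...,2]<315)&(np.hypot(P[...,0]-c[0],P[...,1]-c[1])<r)
    return m
E
python3 - <<'E'
from h import *
for n in("top","side"):
    p=cv2.imread(f"pics/{n}0.png");d=np.load(f"pics/{n}0d.npy");P=cloud(n,d)
    c0=plane("top",(292,185),246)
    if n=="top":print("c0",c0)
    r=np.hypot(P[...,0]-c0[0],P[...,1]-c0[1])
    m=(P[...,2]>228)&(P[...,2]<247)&(r<100)&(p.max(2)>=70)
    Q=P[m]; print(n,"wheel px",m.sum(),"z",np.percentile(Q[:,2],[5,50,95]))
    if n=="top":
        o=m.astype(np.uint8);v,u=np.nonzero(o); e=cv2.minEnclosingCircle(np.stack([u,v],1).astype(np.float32));print("enc",e,plane(n,e[0],236))
        el=cv2.fitEllipse(cv2.convexHull(np.stack([u,v],1).astype(np.float32)));print(el,plane(n,el[0],236))
        w=((P[...,2]>195)&(P[...,2]<216)&(r<230)&(p.min(2)>110)).astype(np.uint8)|o
        k=max(cv2.findContours(w,0,1)[0],key=cv2.contourArea);b=cv2.minAreaRect(k)
        bx=np.array([plane(n,x,208)[:2] for x in cv2.boxPoints(b)]);print("beam",bx.round(1).tolist(),bx.mean(0))
        for i in range(4):
            e=bx[(i+1)%4]-bx[i];print(np.hypot(*e).round(),np.degrees(np.arctan2(e[1],e[0])).round(1))
    else:
        A=np.c_[2*Q[:,:2],np.ones(len(Q))];ou=Q[r[m]>50];print(cv2.minEnclosingCircle(Q[:,:2].astype(np.float32)))
    h=handle(n,p,P,c0);v,u=np.nonzero(h);print(n,"handle",h.sum(),u.mean(),v.mean(),P[h].mean(0),P[h].min(0),P[h].max(0))
    top=h&(P[...,2]>297); print("top face",top.sum(),P[top].mean(0))
    for nm,lo,hi,s in [("tall300",250,1000,0)]:pass
# extra: things
p=cv2.imread("pics/top0.png");P=cloud("top",np.load("pics/top0d.npy"))
for nm,(u0,u1,v0,v1),z in [("dredger",(203,232,198,232),(100,130)),("crank",(364,395,172,195),(60,260)),("ring",(303,336,206,240),(135,160)),("brush",(190,270,250,285),(15,60))]:
    s=np.s_[v0:v1,u0:u1];m=(P[s][...,2]>z[0])&(P[s][...,2]<z[1]);Q=P[s][m];print(nm,len(Q),Q.min(0).round(),Q.max(0).round(),Q.mean(0).round())
E
```

```text
c0 [ 498.61367691 -101.5475363   246.        ]
top wheel px 1113 z [231.65575514 237.81480405 244.32113319]
enc ((292.6409912109375, 184.44476318359375), 26.763347625732422) [ 501.43000802 -104.33441039  236.        ]
((292.49609375, 184.73204040527344), (52.63526916503906, 53.28449249267578), 115.91555786132812) [ 500.58977397 -103.90331608  236.        ]
beam [[510.6, 101.4], [644.6, -255.4], [494.5, -307.7], [364.1, 46.9]] [ 503.43641336 -103.7118468 ]
381.0 -69.4
159.0 -160.8
378.0 110.2
156.0 20.4
top handle 60 318.15 188.08333333333334 [ 483.88756683 -169.8730058   296.151961  ] [ 474.5767678  -180.50605628  269.50414298] [ 494.97563865 -160.75264678  306.61081337]
top face 41 [ 485.45101218 -171.18874876  301.42874369]
side wheel px 1044 z [229.82267468 236.67205968 244.02033518]
((500.8994445800781, -102.9033203125), 78.29361724853516)
side handle 179 285.43575418994413 109.68156424581005 [ 484.08975554 -165.12761164  278.25502112] [ 474.0194217  -182.05817798  248.13117519] [ 498.66663019 -156.5704858   302.75397985]
top face 28 [ 485.40662027 -168.8702073   299.94792077]
dredger 339 [389.  92. 100.] [456. 159. 120.] [422. 125. 109.]
crank 209 [ 502. -436.   64.] [ 550. -345.  111.] [ 525. -391.   81.]
ring 123 [ 353. -237.  135.] [ 445. -143.  160.] [ 403. -191.  148.]
brush 622 [223. -33.  15.] [299. 204.  49.] [259. 115.  31.]
```

Wheel centre is about (501,-103.5) and the handle (485.3,-170.5), radius 69, so gap is about -0.99 rad. I'll shut the fingers and rise towards the trailing side of the handle.

Request:
jog_arm(moves=[[[0,0,45,0,0,0],[0,0,45,0,0,0],[30,30,45,0,0,0],[40,40,10,0,0,0],[40,40,0,0,0,0]]], gripper=-1, squeeze=10)

```text
clock: 0.6
eef_pos: [316.3, -405.6, 331.8]
eef_rot: [3.016, 1.563, 1.854]
wrist_force: [1.1, -1.8, -0.5]
finger_gap: 57.4
```

```bash
python3 -c "
from cell import manip
from scipy.spatial.transform import Rotation as R
s=manip.read_state();print(s['clock'],s['eef_pos'],s['joints'],s['finger_gap'],s['wrist_force']);print(R.from_euler('xyz',s['eef_rot']).as_matrix().round(3))"
```

```text
0.6 [ 316.34824619 -405.5957417   331.82179469] [-0.98094077  0.15793363  1.38512426  0.0024425   1.60623585  0.18100568] 57.43242891289119 [ 1.13600999 -1.83317653 -0.53436356]
[[-0.002  0.918  0.398]
 [ 0.008  0.398 -0.918]
 [-1.     0.001 -0.008]]
```

Request:
jog_arm(moves=[[[43,46,3,0,0,0],[43,46,3,0,0,0],[43,46,0,0,0,0],[43,46,0,0,0,0],[43,46,0,0,0,0]]])

```text
clock: 1.1
eef_pos: [486.3, -221.2, 336.3]
eef_rot: [3.024, 1.563, 1.861]
wrist_force: [0.8, -0.8, 0.9]
finger_gap: 17.2
```

Request:
jog_arm(moves=[[[42,30,4,0,0,0],[8,24,0,0,0,0],[0,0,0,0,0,0]]])

```text
clock: 1.4
eef_pos: [537.5, -162.2, 338.4]
eef_rot: [-3.069, 1.56, 2.056]
wrist_force: [-0.7, -0.5, -0.4]
finger_gap: 0.3
```

```bash
python3 - <<'E'
from h import *
s=manip.read_state();print(s['clock'],s['eef_pos'],s['finger_gap'])
p,d=manip.camera("side");cv2.imwrite("pics/side1.png",p[60:220,180:400].repeat(3,0).repeat(3,1))
E
```

```text
1.4 [ 537.45323803 -162.21377999  338.35862461] 0.29030840664742447
```

View pics/side1.png

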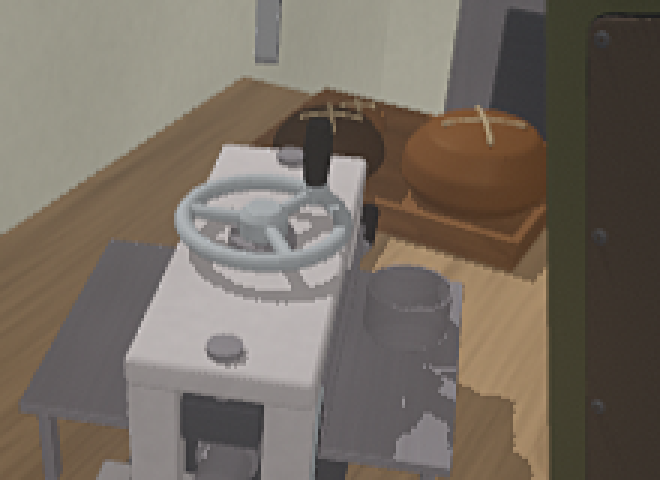

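The crop shows the shut fingertips above the wheel's far side, near (267,30), left of the handle at (317,150). I can descend there clear of everything.

Request:
jog_arm(moves=[[[0,0,-35,0,0,0],[0,0,-28,0,0,0],[0,0,0,0,0,0],[-13,-7,0,0,0,0],[-14,-3,0,0,0,0]]])

```text
clock: 1.95
eef_pos: [508.1, -177.7, 274.9]
eef_rot: [-3.067, 1.561, 2.055]
wrist_force: [2.9, 0.8, -1.9]
finger_gap: 0.4
```

```bash
python3 -c "
from math import *
for a in range(-60,-480,-12): print(a,round(501+70*cos(radians(a))),round(-103.5+70*sin(radians(a))),end=' | ')"
```

```text
-60 536 -164 | -72 523 -170 | -84 508 -173 | -96 494 -173 | -108 479 -170 | -120 466 -164 | -132 454 -156 | -144 444 -145 | -156 437 -132 | -168 433 -118 | -180 431 -104 | -192 433 -89 | -204 437 -75 | -216 444 -62 | -228 454 -51 | -240 466 -43 | -252 479 -37 | -264 494 -34 | -276 508 -34 | -288 523 -37 | -300 536 -43 | -312 548 -51 | -324 558 -62 | -336 565 -75 | -348 569 -89 | -360 571 -103 | -372 569 -118 | -384 565 -132 | -396 558 -145 | -408 548 -156 | -420 536 -164 | -432 523 -170 | -444 508 -173 | -456 494 -173 | -468 479 -170 |
```

Request:
jog_arm(moves=[[[-14,4,0,0,0,0],[-15,4,0,0,0,0],[-13,6,0,0,0,0],[-12,8,0,0,0,0]]])

```text
clock: 2.35
eef_pos: [452.6, -161.2, 280.3]
eef_rot: [1.806, 1.565, 0.638]
wrist_force: [3.3, -4.3, -3.4]
finger_gap: 0.8
```

Request:
jog_arm(moves=[[[-8,15,-3,0,0,0],[-7,14,-1,0,0,0],[-4,14,-1,0,0,0],[-2,14,0,0,0,0]]])

```text
clock: 2.75
eef_pos: [430.4, -109.6, 282.6]
eef_rot: [0.741, 1.555, -0.435]
wrist_force: [0.3, -6.2, 1.8]
finger_gap: 0.4
```

```bash
python3 - <<'E'
from h import *
from scipy.spatial.transform import Rotation as R
s=manip.read_state();print(s['clock'],s['eef_pos'],s['joints'].round(2),s['wrist_force'],R.from_euler('xyz',s['eef_rot']).as_matrix().round(2).tolist())
for n in("side","top"):
    p,d=manip.camera(n);P=cloud(n,d)
    if n=="side":cv2.imwrite("pics/side2.png",p[60:220,180:400].repeat(3,0).repeat(3,1))
    h=handle(n,p,P,(501,-103.5));print(n,h.sum(),P[h].mean(0))
E
```

```text
2.75 [ 430.37771458 -109.57740968  282.58570405] [-0.33 -0.01  1.67 -0.    1.46  0.85] [ 0.2910756  -6.1529535   1.84254688] [[0.01, 0.92, 0.38], [-0.01, 0.38, -0.92], [-1.0, 0.01, 0.01]]
side 202 [430.64900338 -78.40102978 278.93705594]
top 0 [nan nan nan]<stdin>:7: RuntimeWarning: Mean of empty slice.
  ret = um.true_divide(
```

View pics/side2.png

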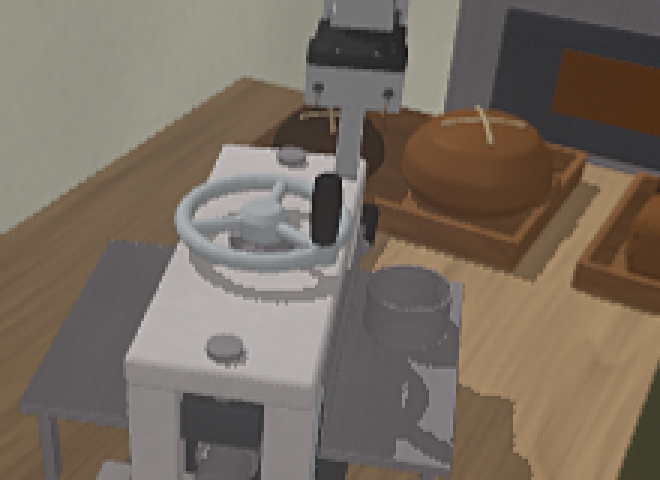

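The view shows the finger directly behind the handle, which sits at about (325,210) in the crop and has moved about a quarter turn round. Pushing on.

Request:
jog_arm(moves=[[[2,15,-5,0,0,0],[3,15,-2,0,0,0],[6,14,-1,0,0,0],[9,12,-1,0,0,0],[11,10,0,0,0,0]]])

```text
clock: 3.35
eef_pos: [460.9, -48.1, 279.0]
eef_rot: [0.53, 1.551, -0.651]
wrist_force: [-4.8, -2.4, -2.6]
finger_gap: 0.2
```

Request:
jog_arm(moves=[[[12,9,-2,0,0,0],[14,5,-1,0,0,0],[14,2,-1,0,0,0],[14,-1,0,0,0,0],[13,-4,0,0,0,0]]])

```text
clock: 3.85
eef_pos: [527.9, -40.9, 278.3]
eef_rot: [0.182, 1.555, -1.001]
wrist_force: [-5.5, 3.1, -1.6]
finger_gap: 0.6
```

Request:
jog_arm(moves=[[[13,-5,-2,0,0,0],[11,-9,-1,0,0,0],[9,-11,-1,0,0,0],[6,-13,0,0,0,0],[4,-14,0,0,0,0]]])

```text
clock: 4.35
eef_pos: [572.5, -95.6, 277.0]
eef_rot: [0.381, 1.564, -0.801]
wrist_force: [-2.3, 6.6, -1.3]
finger_gap: 0.2
```

```bash
python3 - <<'E'
from h import *
s=manip.read_state();print(s['clock'],s['eef_pos'],s['joints'].round(2),s['wrist_force'])
for n in("side","top"):
    p,d=manip.camera(n);P=cloud(n,d)
    if n=="side":cv2.imwrite("pics/side3.png",p[60:220,180:400].repeat(3,0).repeat(3,1))
    h=handle(n,p,P,(501,-103.5));print(n,h.sum(),P[h].mean(0) if h.any() else 0)
E
```

```text
4.35 [572.54927186 -95.62410685 277.04594214] [-0.23  0.32  1.31 -0.    1.51  0.96] [-2.29099928  6.55322656 -1.25598406]
side 148 [ 564.33951323 -113.51948388  275.55827233]
top 11 [ 557.63304272 -123.2519895   278.7150806 ]
```

View pics/side3.png

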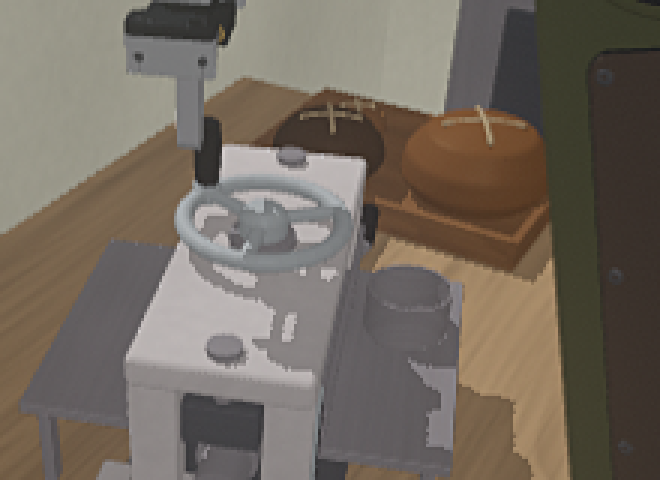

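Request:
jog_arm(moves=[[[-1,-14,-2,0,0,0],[-3,-14,0,0,0,0],[-6,-13,0,0,0,0],[-9,-12,0,0,0,0],[-10,-10,0,0,0,0]]])

```text
clock: 4.95
eef_pos: [544.9, -160.0, 277.2]
eef_rot: [0.986, 1.558, -0.196]
wrist_force: [5.4, 1.9, -2.3]
finger_gap: 0.7
```

```bash
python3 - <<'E'
from h import *
s=manip.read_state();print(s['clock'],s['eef_pos'],s['wrist_force'])
for n in("side","top"):
    p,d=manip.camera(n);P=cloud(n,d)
    h=handle(n,p,P,(501,-103.5));print(n,h.sum(),P[h].mean(0) if h.any() else 0)
E
```

```text
4.95 [ 544.91284199 -160.02447901  277.23220688] [ 5.40378898  1.93255505 -2.30378311]
side 171 [ 522.52713922 -162.04104643  277.55525968]
top 12 [ 515.48281327 -169.03590801  296.13851026]
```

Request:
jog_arm(moves=[[[-14,-7,-1,0,0,0],[-14,-5,0,0,0,0],[0,0,0,0,0,0]]])

```text
clock: 5.35
eef_pos: [517.4, -172.1, 278.5]
eef_rot: [0.955, 1.553, -0.228]
wrist_force: [1.0, -0.1, 0.0]
finger_gap: 0.2
```

```bash
cat > m.py <<'E'
from h import *
s=manip.read_state();print(s['clock'],s['eef_pos'],s['wrist_force'])
for n in("side","top"):
    p,d=manip.camera(n);P=cloud(n,d); h=handle(n,p,P,(501,-103.5));v,u=np.nonzero(h)
    print(n,h.sum(),P[h].mean(0).round(1) if h.any() else 0,u.mean() if h.any() else 0,v.mean() if h.any() else 0)
    cv2.imwrite(f"pics/{n}_{s['clock']:.2f}.png",p);np.save(f"pics/{n}_{s['clock']:.2f}d.npy",d)
E
python3 m.py
```

```text
5.35 [ 517.39183138 -172.08552662  278.54078411] [ 1.01514121 -0.11932247  0.01240413]
side 180 [ 490.4 -166.3  278. ] 283.5 108.98333333333333
top 12 [ 485.4 -171.9  299.2] 319.0 187.41666666666666
```

Request:
jog_arm(moves=[[[25,8,0,0,0,0],[40,20,20,0,0,0],[40,0,20,0,0,0],[0,0,0,0,0,0]]])

```text
clock: 5.85
eef_pos: [628.2, -141.3, 319.4]
eef_rot: [0.89, 1.554, -0.294]
wrist_force: [-0.7, -0.2, -0.5]
finger_gap: 0.5
```

```bash
python3 m.py
```

```text
5.85 [ 628.24456085 -141.25796651  319.42399703] [-0.66433106 -0.15376689 -0.48090942]
side 182 [ 490.6 -166.5  277.6] 283.45054945054943 109.0934065934066
top 0 0 0 0
```

The clean side view has the handle about 6.5 mm short of its start, which is inside the tolerance. One small nudge will centre it.

Request:
jog_arm(moves=[[[-40,-10,0,0,0,0],[-40,-14,-20,0,0,0],[0,-3,-22,0,0,0],[0,0,0,0,0,0]]])

```text
clock: 6.35
eef_pos: [537.9, -168.1, 270.6]
eef_rot: [0.778, 1.564, -0.407]
wrist_force: [0.2, 0.1, 0.8]
finger_gap: 0.5
```

Request:
jog_arm(moves=[[[-12,-2,5,0,0,0],[-8,-2,0,0,0,0],[0,0,0,0,0,0]]])

```text
clock: 6.65
eef_pos: [516.2, -171.8, 277.4]
eef_rot: [0.776, 1.563, -0.409]
wrist_force: [0.7, 0.2, 0.1]
finger_gap: 0.3
```

Request:
jog_arm(moves=[[[-5,0,0,0,0,0],[0,0,0,0,0,0]]])

```text
clock: 6.85
eef_pos: [511.8, -171.3, 278.0]
eef_rot: [0.861, 1.562, -0.323]
wrist_force: [-0.6, 0.3, 1.4]
finger_gap: 0.5
```

```bash
python3 m.py
```

```text
6.85 [ 511.82525464 -171.32628349  278.04747944] [-0.60974729  0.30969481  1.41692808]
side 174 [ 485.8 -165.6  278.6] 284.9310344827586 109.32758620689656
top 11 [ 480.6 -172.5  297.8] 319.1818181818182 189.1818181818182
```

Now 1.8 mm from the start. Backing off and moving clear of both camera views.

Request:
jog_arm(moves=[[[25,8,0,0,0,0],[35,0,40,0,0,0],[20,-30,45,0,0,0],[0,-45,30,0,0,0],[0,-45,0,0,0,0]]])

```text
clock: 7.45
eef_pos: [590.6, -276.4, 389.0]
eef_rot: [0.541, 1.566, -0.636]
wrist_force: [0.5, 0.6, 0.4]
finger_gap: 0.3
```

Request:
jog_arm(moves=[[[0,-45,0,0,0,0],[0,-45,0,0,0,0],[-20,-45,0,0,0,0],[-20,-40,0,0,0,0],[0,0,0,0,0,0]]])

```text
clock: 7.95
eef_pos: [548.3, -461.8, 385.0]
eef_rot: [-1.173, 1.57, -2.353]
wrist_force: [1.1, 0.5, -0.5]
finger_gap: 0.2
```

```bash
python3 m.py; python3 - <<'E'
from h import *
import glob
f=max(glob.glob("pics/top_*d.npy"),key=lambda x:float(x[9:-5]));P=cloud("top",np.load(f))
for nm,(u0,u1,v0,v1),z in [("dredger",(203,232,198,232),(100,130)),("crank",(364,395,172,195),(60,260)),("ring",(303,336,206,240),(135,160)),("brush",(190,270,250,285),(15,60))]:
    s=np.s_[v0:v1,u0:u1];m=(P[s][...,2]>z[0])&(P[s][...,2]<z[1]);Q=P[s][m];print(nm,len(Q),Q.mean(0).round() if len(Q) else 0)
cv2.imwrite("pics/final.png",cv2.imread(f[:-5]+".png"))
E
```

```text
7.95 [ 548.30404607 -461.78285634  384.99561928] [ 1.10420898  0.54305327 -0.46302406]
side 172 [ 486.  -165.7  278.5] 284.90697674418607 109.34302325581395
top 54 [ 485.9 -170.3  296. ] 318.27777777777777 187.38888888888889
dredger 341 [421. 125. 110.]
crank 211 [ 525. -390.   81.]
ring 101 [ 412. -196.  149.]
brush 465 [266. 142.  35.]
```

View pics/final.png

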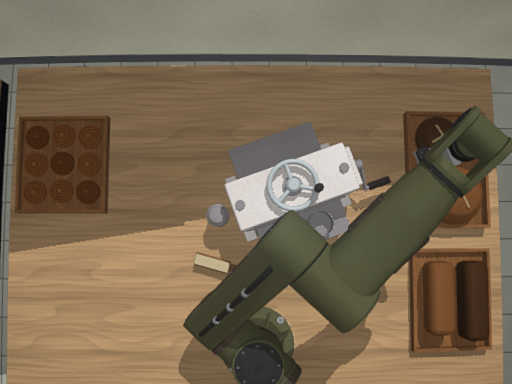

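The final view shows the handle at (319,187), where it started, with the hand well clear. The ring (319,222) and brush (212,263) are partly hidden by the arm, but their visible parts are where they were.

```bash
python3 -c "
from cell import manip
print(manip.sign_off())"
```

```text
the job is handed in; nothing more can be done
None
```

I pushed the hand wheel one full turn clockwise by its handle with shut fingertips. I then backed off, gave one 5 mm nudge to centre it, moved the hand clear and handed the job in at about 8 s on the robot's clock.

**Handle:** the last pictures put it about 2 mm from where it started in both views, against a limit of 12.2 mm. I followed it all the way round: a quarter turn, past the far side, then back to the start.

**Crank and dredger:** both measured within 1 mm of their first positions.

**Pastry ring and brush:** the arm partly hid these in the last top view, so their averaged positions came out 10 mm (ring) and 28 mm (brush) off. I put this down to the hidden parts. What could be seen of both was in the same place as before, and the fingers never went near either. I did not get a clear measurement of them.

**Contact:** the hand ended about 140 mm above the wheel, touching nothing, with the wrist force at noise level (about 1 N). It read no more than about 7 N whenever I checked during the push.

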